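Switch on the grow light under its splash guard

ROBOT

A 6-joint arm with a two-finger parallel gripper is mounted at the origin on the work surface. World frame = base frame: x ahead of the robot, y to its left, z up, the work surface at z = 0. Lengths are in m, angles in rad, forces in N, time in s.
With the tool pointing down it reaches from about 0.35 to 0.975 m from the base axis. Payload 4.9 kg.
Tool frame: the origin (TCP) lies on the front face of the gripper's body, between the roots of the fingers; the fingertips stand ctrl.finger_overhang ahead of it and the grasp point (between the pads) lies 54 mm ahead of it (ctrl.finger_overhang is the distance from the TCP to the fingertips, in m); z points along the fingers, y is the line along which they close (so a half turn about z gives the same grasp; the last joint's range is limited). The gripper opens to 85 mm and grips with 20 to 120 N. Pads are 22 mm wide; open, the fingers measure 114 mm over their backs; the gripper's body (76 mm by 85 mm) begins 54 mm behind the grasp point. The pads swing forward as they close: fully open they stand 13 mm farther back than shut.
Start: joints at [-1.288, 0.053, 1.613, -0, 1.476, -0.119], TCP at [0.244, -0.575, 0.304] pointing down, gripper open.
Joint ranges: [-3.01, 3.01], [-1.01, 2.22], [0.06, 2.58], [-1.02, 4.17], [0.09, 2.62], [-3.14, 3.14]. Speed limits (rad/s): [2.57, 2.57, 3.14, 3.14, 3.14, 3.14].

INTERFACE

Orientations are given as a rotation vector (axis times angle).
In Python, from station import ctrl, vision gives the robot as it stands. The module is installed in compiled form; this text tells all that it offers.
- The arm moves only by the tool drive_tool, never from a script. Its argument "rows" is a list of rows, each a list of 2 entries, a list of its own where there are three numbers: the shift along the tool's x, y, z in m, then the turn about the tool's z in rad. A call has 1 to 10 rows; each row shifts and turns the commanded pose from where the row before left it, along the tool's axes as they then stand; what a row does not reach is not made up. A row lasts 1/10 s, in which the tool goes at most 50 mm and 8.59 degrees, less where a joint would pass 70% of its speed; a pose out of reach is approached as far as the arm can. A call with a gripper value outside its range is refused whole. "jaw" is the closure, from 0 (fully open) to 1 (shut), set as the call begins (left out, the last holds). The fingers move at their own pace and stop on an object; "grip_force" is the grip in N (left out, the last holds). Time passes only in rows, so rows that do not move let the fingers close. It gives the time, the measured TCP pose, the force, the opening and the grip force at its end, in the units of the state.
- ctrl.get_obs(): the state, without advancing time (a new reading comes with each control period).
- vision.get_image(name): name is "scene" or "top" or "wrist"; returns a dict with "image" (420x560x3 uint8, blue, green, red), "vertical_fov" (degrees; the focal length in pixels is half the picture's height over the tangent of half this angle, whatever the lens; pixels are square), "cx", "cy" (the principal point, pixels), "dist_coeffs" ([k1, k2, p1, p2, k3] as OpenCV has them; the pictures are not rectified), "R" (3x3) and "t" (3): a world point X has camera coordinates R X + t. Camera axes: x right, y down, z forward; pixel columns grow to the right and rows downward; lengths in m; the calibration is good to about 2 mm. A picture is of the moment at which its call begins. There is no depth.
- ctrl.finish_job(): hands the job in; it is judged then, once.
The state is a dict: "t": time; "q": joint angles; "dq": joint speeds; "effort": joint torques, N m; "tool_pos": TCP position; "tool_rot": TCP orientation; "contact_force": force on the tool from outside, world axes, zero at the start; "wrist_torque": the same for the moment, N m; "opening": finger opening in m; "grip_force": force on a finger pad.
Only numpy, scipy, OpenCV 4.12 (cv2) and the standard library are available. Lean on these libraries where they do the work, as an engineer would, in place of code of your own. Each camera call takes 0.05 s, during which the arm holds its last target. There are 200 camera calls.

TASK

Switch on the grow light of the potting table: with a fingertip lift the hinged guard on the white switch box up and back, flip the toggle beneath it from the right side fully over to the left side (as seen from the robot, looking at the front of the box), then tip the guard forward again and let it drop shut over the toggle. Push gently with the fingers, and neither touch nor pick up the bottle, the pot or the seed tray.

Things in the scene. Friction and masses are not known exactly. Their poses are not given: they have to be found in the camera images.
- switchbox: white switch box screwed to the table, 100 (x) x 170 (y) x 60 (z) mm; origin at the centre of its underside, on the table; x points from its front to its back (away from the robot), y to its left, z up. Its yaw varies. Two 10 mm wide hinge posts stand on its top at x = +35 mm, y = +-48 mm, up to 104 mm above the table.
- guard (a joint): angle of the grey hinged guard, rad: 0 = shut (level), grows as its front edge rises and swings back; stop at 1.95. It weighs 60 to 110 g and moves freely: released below about 1.55 rad it falls shut, above about 1.7 rad it leans back against the stop and stays there until it is pushed forward again.
- guard_hinge (a point): middle of the guard's hinge axis, parallel to the box's y axis, at x = +35 mm, z = 100 mm in the box's frame. The guard is a plate 3 mm thick, 80 mm wide, its mid-plane through this axis, level when shut, reaching 90 mm forward; along both sides, up to 80 mm in front of the hinge, skirts hang 22 mm below it.
- guard_lip (a point): middle of the outer edge of the guard's lip: at the plate's front the lip flares forward and up at 45 degrees; this edge is 110 mm before and 20 mm above the hinge axis when shut. The lip overhangs the box's front face by 25 mm, open beneath down to the table: a finger goes under it to lift. Axes turn with the guard; at 0 rad they are the box's.
- toggle (a joint): angle of the toggle, rad: 0 = off, leaning to the right (the box's -y); 0.9 = on, leaning to the left (+y); it starts within 0.15 of off, moves stiffly (about 1 N at its tip) and stays where it is left, so it must be pushed all the way over.
- toggle_tip (a point): centre of the steel toggle's ball end, 11 mm across. Its bar is 7 mm across, 30 mm from pivot to ball centre; the pivot is 62 mm above the table at x = -15 mm, y = 0 in the box's frame. It swings 0.45 rad either side of upright in the box's y-z plane. With the guard up nothing on the box's top within 40 mm of it is higher than 4 mm.
- bottle: bystander, loose red bottle, 56 mm across, 150 mm tall, standing about 200 mm left or right of the box; origin at the centre of its underside
- pot: bystander, loose terracotta pot, 84 mm across, 80 mm tall, on the other side of the box; origin at the centre of its underside
- tray: bystander, loose grey seed tray with three cells, 70 x 150 x 40 mm, behind the box; origin at the centre of its underside

How it is judged:
By the outcome, as a careful person would: the job done as asked, in the order asked, and still so for the second after the job is handed in, with the robot touching nothing.
It also fails if it takes over 64 s, if anything falls off the work surface, if the arm or the gripper's body presses on something with over 40 N, if the wrist force passes 120 N, or if a joint passes its speed limit or range.

## Working session

There is one attempt and no reset: what is moved stays moved. The work goes in short steps, Python scripts to look and compute and a tool call to move; the robot and the scene stay as the last step left them, time stands still between calls to the robot, and variables do not carry over. Pictures are saved under pics/ and viewed, at most 10 in all, crops included, and the job is handed in when it is done.

Besides the shell and the picture viewer there is one more tool, called as name(argument=value, ...), one argument or row to a line, values as JSON. drive_tool: Moves the arm, as the interface text tells. Its arguments: {"type":"object","properties":{"rows":{"type":"array","items":{"type":"array"}},"jaw":{"type":"number"},"grip_force":{"type":"number"}},"required":["rows"]}

```bash
mkdir -p pics; python3 - <<'E'
from station import ctrl, vision
import cv2,numpy as np
o=ctrl.get_obs();print(o['t'],o['tool_pos'],o['tool_rot'],o['opening'],ctrl.finger_overhang)
for n in("scene","top"):
    d=vision.get_image(n);cv2.imwrite(f"pics/{n}0.png",d['image']);np.savez(f"{n}0.npz",**d)
    print(n,d['vertical_fov'],d['cx'],d['cy'],d['dist_coeffs'],-np.array(d['R']).T@d['t'])
a=cv2.imread("pics/scene0.png");b=cv2.imread("pics/top0.png")
E
```

```text
0.0 [ 0.24429083 -0.57475439  0.30266689] [-3.07636621e+00 -6.26574165e-01  3.11758791e-04] 0.08565704906324614 0.0726
scene 45.17598242835773 280.6246669640476 217.97942614029054 [-0.05097876  0.          0.          0.          0.        ] [1.31276351 0.44913893 0.71230163]
top 54.52366035913363 281.0843935706253 207.83636990351943 [-0.05841335  0.          0.          0.          0.        ] [0.53210614 0.05037236 1.0872799 ]
```

View pics/scene0.png

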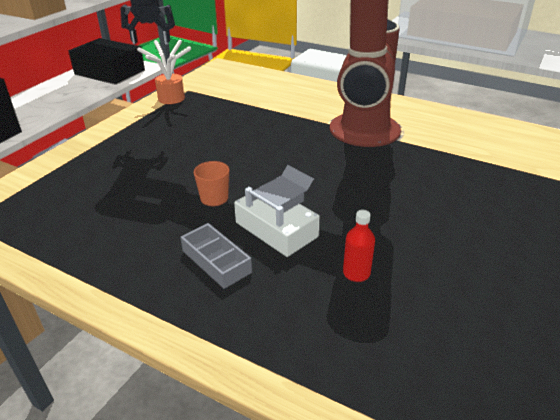

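View pics/top0.png

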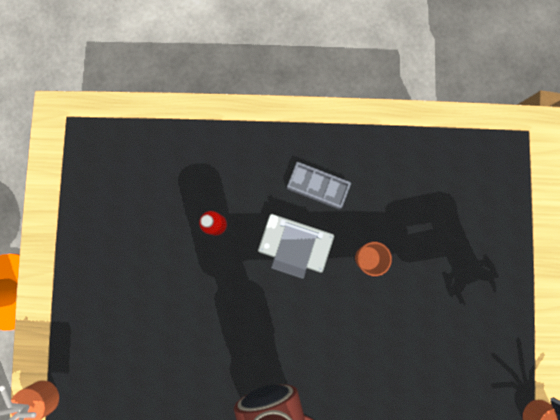

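The scene view shows the box centre near (278,222) with its guard shut. In the top view the box is near (297,243), its front turned slightly, with the bottle at (212,223), the pot at (373,259) and the tray at (319,184).

```bash
cat > h.py <<'E'
import numpy as np,cv2
def K(d):
    f=210/np.tan(np.radians(float(d['vertical_fov']))/2);return np.array([[f,0,float(d['cx'])],[0,f,float(d['cy'])],[0,0,1]])
def ray(d,px):
    u=cv2.undistortPoints(np.array(px,float).reshape(-1,1,2),K(d),np.array(d['dist_coeffs'])).reshape(-1,2)
    R=np.array(d['R']);c=-R.T@np.array(d['t']);return c,np.c_[u,np.ones(len(u))]@R
def plane(d,px,z):
    c,r=ray(d,px);return c+r*((z-c[2])/r[:,2])[:,None]
def proj(d,X):
    return cv2.projectPoints(np.array(X,float).reshape(-1,3),cv2.Rodrigues(np.array(d['R']))[0],np.array(d['t']),K(d),np.array(d['dist_coeffs']))[0].reshape(-1,2)
E
python3 - <<'E'
from h import *
d=np.load('top0.npz');im=d['image']
g=im[200:290,245:350];hsv=cv2.cvtColor(im,cv2.COLOR_BGR2HSV)
m=np.zeros(im.shape[:2],np.uint8);m[200:290,245:350]=((hsv[...,2]>195)&(hsv[...,1]<40))[200:290,245:350]
ys,xs=np.nonzero(m);P=plane(d,np.c_[xs,ys],0.06)[:,:2].astype(np.float32)
print(len(xs),cv2.minAreaRect(P))
print([im[y,x].tolist() for x,y in((297,250),(270,245),(288,272),(268,225),(325,262),(310,225))])
for (px,z,n) in (((212,223),.15,'bottle'),((373,259),.08,'pot'),((319,184),.04,'tray')):print(n,plane(d,px,z))
s=np.load('scene0.npz')['image'][150:270,220:340];t=im[195:290,240:350]
c=np.hstack([cv2.resize(t,(400,345),interpolation=2),cv2.resize(s,(345,345),interpolation=2)]);cv2.imwrite('pics/c1.png',c)
E
```

```text
1430 ((0.5463764071464539, 0.0047833845019340515), (0.16695743799209595, 0.09621517360210419), 72.84442138671875)
[[136, 129, 126], [220, 224, 218], [119, 112, 109], [255, 255, 255], [150, 154, 148], [31, 32, 32]]
bottle [[0.58458266 0.20254164 0.15      ]]
pot [[ 0.51026293 -0.18615725  0.08      ]]
tray [[ 0.69977681 -0.05322312  0.04      ]]
```

View pics/c1.png

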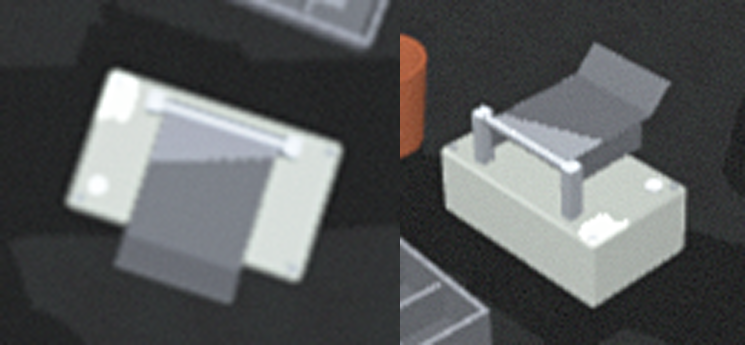

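The crop shows the box at a yaw of about -17°, with the guard shut and its lip toward the robot. The hinge posts are at crop pixels (154,103) and (292,145).

```bash
python3 - <<'E'
from h import *
d=np.load('top0.npz')
P=plane(d,[(240+154/3.636,195+103/3.636),(240+292/3.636,195+145/3.636)],.104)
print(P,P[0]-P[1],P.mean(0))
a=np.radians(-17.2);R=np.array([[np.cos(a),-np.sin(a)],[np.sin(a),np.cos(a)]])
print(R.T@(P.mean(0)[:2]-[.546,.005]),np.degrees(np.arctan2(*(P[0]-P[1])[:2])))
from scipy.spatial.transform import Rotation as Ro
print(np.degrees(np.arctan2(*Ro.from_rotvec([-3.07636621e+00,-6.26574165e-01,3.1e-4]).as_matrix()[1::-1,0])))
E
```

```text
[[ 0.59102312  0.04005899  0.104     ]
 [ 0.5655821  -0.05221972  0.104     ]] [0.02544102 0.09227872 0.        ] [ 0.57830261 -0.00608037  0.104     ]
[ 0.03413454 -0.00103269] 15.41340416126373
23.024322337233894
```

drive_tool(
  rows=[
    [[0,0,-0.01],0.14],
    [[0,0,-0.01],0.14],
    [[0,0,0],0.14],
    [[0,0,0],0.14],
    [[0,0,0],0.14],
  ],
  jaw=1,
)

```text
t: 0.6
tool_pos: [0.2443, -0.575, 0.3233]
tool_rot: [-3.104, 0.476, 0.001]
contact_force: [0.6, 0.1, 0.1]
opening: 0.0123
grip_force: 0.0
```

drive_tool(
  rows=[
    [[0,-0.02,0],0],
    [[0,-0.04,0],0],
    [[0,-0.04,0],0],
    [[0,-0.04,0],0],
    [[0,-0.04,0],0],
    [[0,-0.04,0],0],
    [[0,-0.04,0],0],
    [[0,-0.04,0],0],
    [[0,-0.04,0],0],
    [[0,-0.04,0],0],
  ],
)

```text
t: 1.6
tool_pos: [0.356, -0.2103, 0.3235]
tool_rot: [-3.106, 0.467, 0.0]
contact_force: [1.1, 0.6, -0.4]
opening: -0.0001
grip_force: 0.0
```

drive_tool(
  rows=[
    [[0,-0.04,0],0],
    [[0,-0.04,0],0],
    [[0,-0.04,0],0],
    [[0,-0.04,0],0],
    [[0,-0.04,0],0],
    [[0,-0.04,0],0],
    [[0,-0.02,0],0],
    [[0,0,0],0],
  ],
)

```text
t: 2.4
tool_pos: [0.4324, 0.0385, 0.3234]
tool_rot: [-3.107, 0.46, 0.002]
contact_force: [-1.1, -0.1, -0.7]
opening: -0.0
grip_force: 0.0
```

```bash
cat >> h.py <<'E'
from scipy.spatial.transform import Rotation as Ro
B=np.array([.546,.005,0]);YAW=-17.2
def tobox(p): return Ro.from_euler('z',YAW,degrees=True).inv().apply(np.array(p)-B)
def toworld(p): return Ro.from_euler('z',YAW,degrees=True).apply(np.array(p))+B
def tcp(o):
    M=Ro.from_rotvec(o['tool_rot']).as_matrix()
    print('t',round(o['t'],2),'box-frame TCP mm',np.round(1e3*tobox(o['tool_pos']),1),'yaw',np.round(np.degrees(np.arctan2(M[1,0],M[0,0])),2),'F',np.round(o['contact_force'],1),'open',o['opening'])
E
python3 - <<'E'
from h import *
from station import ctrl,vision
print(ctrl.finger_overhang)
d=vision.get_image('wrist');cv2.imwrite('pics/w1.png',d['image']);np.savez('w1.npz',**d);tcp(ctrl.get_obs())
E
```

```text
0.0726
t 2.45 box-frame TCP mm [-118.2   -2.7  323.3] yaw -16.93 F [ 0.4  0.3 -0.3] open -9.513348595780308e-05
```

View pics/w1.png

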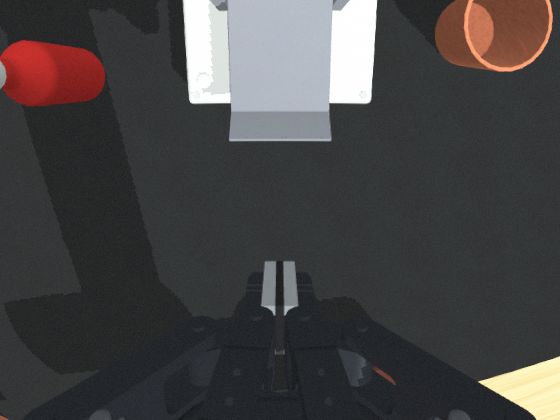

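The wrist view shows the lip edge at row 140 (columns 229–331), the box's front top corners at (191,102) and (371,102), and the shut fingers at column 280. Everything lines up.

```bash
python3 - <<'E'
from h import *
d=np.load('w1.npz')
print(1e3*tobox(plane(d,[(230,140),(331,140)],.12)),1e3*tobox(plane(d,[(191,102),(371,102)],.06)))
print(1e3*tobox(plane(d,[(264,262),(297,262),(280,262)],.25)))
E
```

```text
[[-73.61549553  36.78345165 120.        ]
 [-73.04853123 -41.78176367 120.        ]] [[-47.45152062  80.1752224   60.        ]
 [-46.22967258 -86.10333448  60.        ]]
[[-109.71452719    5.20647173  250.        ]
 [-109.60781167   -9.93577016  250.        ]
 [-109.65708645   -2.13493132  250.        ]]
```

drive_tool(
  rows=[
    [[0,0,0.03],0],
    [[0,0,0.04],0],
    [[0,0,0.04],0],
    [[0,0,0.04],0],
    [[0,0,0.025],0],
    [[0.01,0,0],0],
    [[0.01,0,0],0],
    [[0.004,0,0],0],
    [[0.003,0,0],0],
    [[0,0,0],0],
  ],
)

```text
t: 3.45
tool_pos: [0.4596, 0.0283, 0.1505]
tool_rot: [-3.107, 0.467, -0.004]
contact_force: [-0.1, 0.3, 0.1]
opening: 0.0
grip_force: 0.0
```

drive_tool(
  rows=[
    [[0.002,0,0],0],
    [[0.002,0,0],0],
    [[0.002,0,0],0],
    [[0,0,0],0],
  ],
)

```text
t: 3.85
tool_pos: [0.4611, 0.0277, 0.1472]
tool_rot: [-3.106, 0.466, 0.015]
contact_force: [-9.1, 3.4, 1.2]
opening: -0.0001
grip_force: 0.0
```

drive_tool(
  rows=[
    [[-0.001,0,-0.005],0],
    [[0,0,-0.006],0],
    [[0.001,0,-0.006],0],
    [[0.001,0,-0.006],0],
    [[0.002,0,-0.006],0],
  ],
)

```text
t: 4.35
tool_pos: [0.4673, 0.0259, 0.1789]
tool_rot: [-3.107, 0.467, -0.002]
contact_force: [-1.0, -0.1, -0.1]
opening: -0.0002
grip_force: 0.7
```

```bash
python3 - <<'E'
from h import *
from station import ctrl,vision
d=vision.get_image('scene');w=vision.get_image('wrist')['image'];im=d['image'];tcp(ctrl.get_obs())
cv2.imwrite('pics/s2.png',np.hstack([cv2.resize(im[90:270,200:380],(420,420),interpolation=2),w[:, 140:500]]))
E
```

```text
t 4.45 box-frame TCP mm [-81.1  -3.3 179.4] yaw -17.09 F [-2.4  0.5  0.3] open -0.00012549443804454
```

View pics/s2.png

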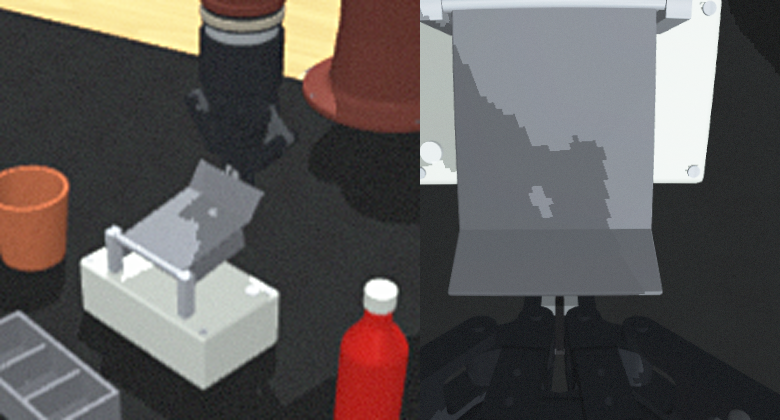

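The guard is rising on the fingertip (lip edge at about row 293 in the wrist crop) with only about 2 N of force. I'll follow the arc.

drive_tool(
  rows=[
    [[0.003,0,-0.006],0],
    [[0.003,0,-0.006],0],
    [[0.003,0,-0.006],0],
    [[0.003,0,-0.006],0],
    [[0.004,0,-0.006],0],
    [[0.004,0,-0.006],0],
    [[0.004,0,-0.005],0],
    [[0.005,0,-0.005],0],
    [[0.005,0,-0.005],0],
  ],
)

```text
t: 5.35
tool_pos: [0.4999, 0.0157, 0.2293]
tool_rot: [3.107, -0.467, 0.001]
contact_force: [-1.2, 0.6, 0.3]
opening: 0.0001
grip_force: 0.1
```

drive_tool(
  rows=[
    [[0.006,0,-0.004],0],
    [[0.006,0,-0.004],0],
    [[0.006,0,-0.003],0],
    [[0.006,0,-0.002],0],
    [[0.006,0,0],0],
  ],
)

```text
t: 5.85
tool_pos: [0.5289, 0.0069, 0.2426]
tool_rot: [3.107, -0.467, 0.003]
contact_force: [-1.0, 0.2, 0.6]
opening: 0.0003
grip_force: 0.2
```

```bash
python3 - <<'E'
from h import *
from station import ctrl,vision
d=vision.get_image('scene');w=vision.get_image('wrist')['image'];im=d['image'];tcp(ctrl.get_obs())
cv2.imwrite('pics/s3.png',np.hstack([cv2.resize(im[90:270,200:380],(420,420),interpolation=2),w[:, 140:500]]))
E
```

```text
t 5.95 box-frame TCP mm [-17.1  -3.3 241.7] yaw -17.1 F [ 0.1 -0.8  0.4] open -0.00012689813867247733
```

View pics/s3.png

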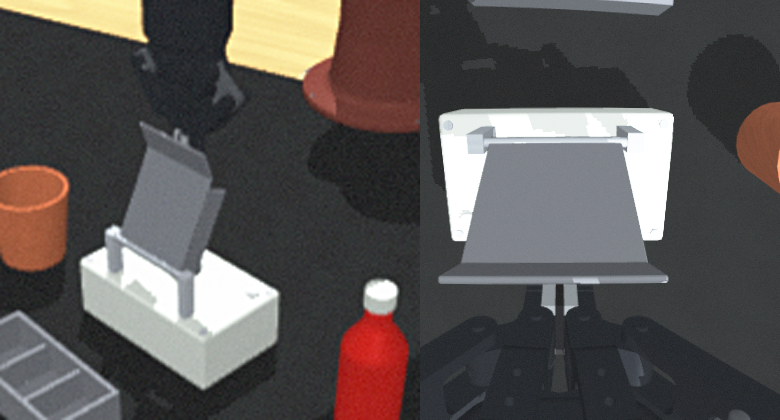

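The guard is at about 55° with the finger under it. I'll keep pushing it back.

drive_tool(
  rows=[
    [[0.006,0,0],0],
    [[0.006,0,0],0],
    [[0.006,0,0],0],
    [[0.006,0,0],0],
    [[0.006,0,0],0],
    [[0.005,0,0],0],
    [[0.005,0,0],0],
    [[0.005,0,0],0],
    [[0.005,0,0],0],
    [[0.004,0,0],0],
  ],
)

```text
t: 6.95
tool_pos: [0.5801, -0.0089, 0.2419]
tool_rot: [3.107, -0.467, 0.0]
contact_force: [-0.3, 0.4, 0.2]
opening: -0.0
grip_force: 0.0
```

drive_tool(
  rows=[
    [[0.004,0,0],0],
    [[0.003,0,0],0],
    [[0,0,0],0],
    [[-0.01,0,0],0],
    [[-0.02,0,0],0],
    [[-0.025,0,0],0],
    [[-0.02,0,0],0],
    [[0,0,0],0],
  ],
)

```text
t: 7.75
tool_pos: [0.5125, 0.0121, 0.2414]
tool_rot: [-3.107, 0.465, 0.002]
contact_force: [0.1, 0.5, -0.2]
opening: 0.0001
grip_force: 0.0
```

```bash
python3 - <<'E'
from h import *
from station import ctrl,vision
d=vision.get_image('scene');w=vision.get_image('wrist')['image'];im=d['image'];tcp(ctrl.get_obs())
cv2.imwrite('pics/s4.png',np.hstack([cv2.resize(im[90:270,200:380],(420,420),interpolation=2),w[:, 140:500]]))
E
```

```text
t 7.85 box-frame TCP mm [-32.   -3.2 242.1] yaw -17.07 F [ 1.  -0.7 -0.7] open 0.00017379017363153995
```

View pics/s4.png

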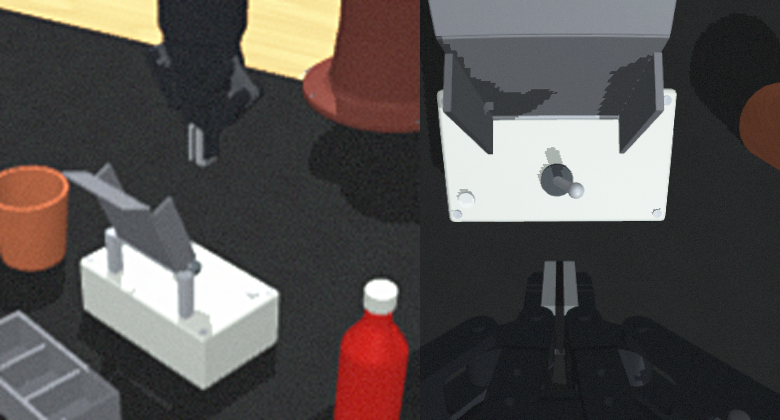

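The guard leans back at its stop. The toggle is visible with its ball at wrist pixel (295,190), leaning right.

```bash
python3 - <<'E'
from h import *
from station import ctrl,vision
d=vision.get_image('wrist');np.savez('w4.npz',**d);tcp(ctrl.get_obs())
print(1e3*tobox(plane(d,[(295,190)],.089)),1e3*tobox(plane(d,[(276,180)],.062)))
print(1e3*tobox(plane(d,[(177,220),(386,220)],.06)))
E
```

```text
t 7.9 box-frame TCP mm [-31.6  -3.2 242.2] yaw -17.08 F [0.3 0.8 0.2] open 0.00016488450004206962
[[-12.25634256 -13.89654998  89.        ]] [[-12.59125435  -1.05735716  62.        ]]
[[-45.30166449  75.99339441  60.        ]
 [-44.79868066 -86.65007148  60.        ]]
```

drive_tool(
  rows=[
    [[0.007,0.02,0],0],
    [[0.0065,0.027,0],0],
    [[0,0,0.03],0],
    [[0,0,0.03],0],
    [[0,0,0.02],0],
    [[0,0,0.009],0],
    [[0,0,0],0],
  ],
)

```text
t: 8.6
tool_pos: [0.5135, -0.0377, 0.1515]
tool_rot: [-3.107, 0.467, 0.004]
contact_force: [0.2, -0.4, 0.6]
opening: 0.0003
grip_force: 0.0
```

drive_tool(
  rows=[
    [[0,-0.005,0],0],
    [[0,-0.005,0],0],
    [[0,-0.005,0],0],
    [[0,-0.005,0],0],
    [[0,-0.005,0],0],
    [[0,-0.004,0],0],
    [[0,-0.004,0],0],
    [[0,-0.004,0],0],
  ],
)

```text
t: 9.4
tool_pos: [0.5247, -0.0019, 0.153]
tool_rot: [-3.107, 0.467, -0.0]
contact_force: [0.0, -1.0, 1.1]
opening: -0.0003
grip_force: 0.6
```

```bash
python3 - <<'E'
from h import *
from station import ctrl,vision
w=vision.get_image('wrist')['image'];im=vision.get_image('scene')['image'];tcp(ctrl.get_obs())
cv2.imwrite('pics/s5.png',np.hstack([cv2.resize(im[130:250,220:340],(420,420),interpolation=2),w[:, 140:500]]))
E
```

```text
t 9.5 box-frame TCP mm [-18.6 -12.7 152.6] yaw -17.05 F [-0.5  0.1 -0. ] open 0.00010655118154218289
```

View pics/s5.png

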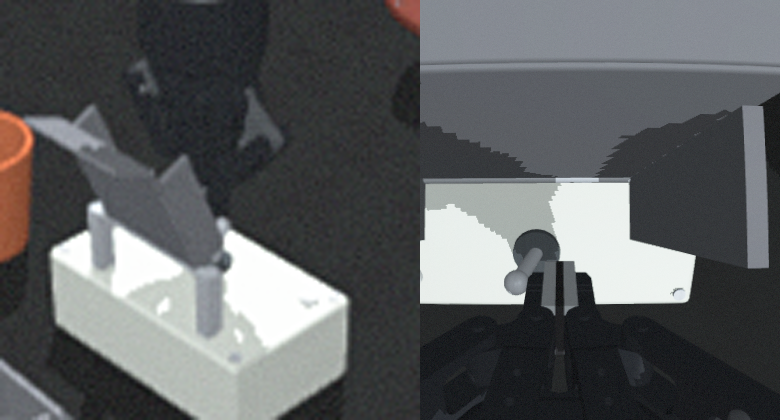

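The toggle now leans left (ball at crop (516,283)). I'll push on gently until it meets the stop.

drive_tool(
  rows=[
    [[0,-0.002,0],0],
    [[0,-0.002,0],0],
    [[0,-0.002,0],0],
    [[0,0,0],0],
  ],
)

```text
t: 9.9
tool_pos: [0.5262, 0.0037, 0.1526]
tool_rot: [-3.107, 0.466, 0.001]
contact_force: [-0.4, -0.0, 0.1]
opening: 0.0004
grip_force: 0.2
```

drive_tool(
  rows=[
    [[0,-0.001,0],0],
    [[0,-0.001,0],0],
    [[0,-0.001,0],0],
    [[0,0,0],0],
  ],
)

```text
t: 10.3
tool_pos: [0.5268, 0.0053, 0.1526]
tool_rot: [3.104, -0.466, -0.002]
contact_force: [-2.8, -6.9, -0.7]
opening: 0.0001
grip_force: 3.1
```

The stop is reached (about 7 N). I'll back off, rise and check the toggle.

drive_tool(
  rows=[
    [[0,0.005,0],0],
    [[0,0.01,0],0],
    [[-0.01,0.01,-0.03],0],
    [[-0.01,0,-0.04],0],
    [[-0.01,0,-0.04],0],
    [[0,0,-0.04],0],
    [[0,0,-0.03],0],
    [[0,0,0],0],
  ],
)

```text
t: 11.1
tool_pos: [0.493, -0.0092, 0.3395]
tool_rot: [-3.106, 0.467, -0.018]
contact_force: [0.6, -0.1, 0.8]
opening: 0.0003
grip_force: 0.0
```

```bash
python3 - <<'E'
from h import *
from station import ctrl,vision
d=vision.get_image('wrist');w=d['image'];np.savez('w6.npz',**d);tcp(ctrl.get_obs())
cv2.imwrite('pics/s6.png',w)
E
```

```text
t 11.15 box-frame TCP mm [-47.3 -29.4 336.3] yaw -17.09 F [ 0.   0.2 -0.1] open 7.39902659366443e-05
```

View pics/s6.png

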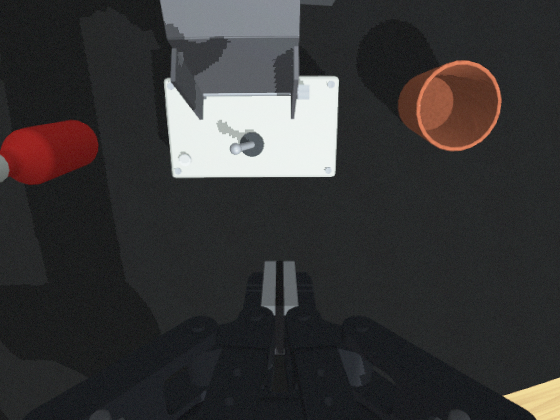

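The ball is at (235,149), left of the pivot at (251,145), and the guard is still back.

```bash
python3 - <<'E'
from h import *
d=np.load('w6.npz')
print(1e3*tobox(plane(d,[(235,149)],.089)),1e3*tobox(plane(d,[(251,145)],.062)))
E
```

```text
[[-13.79267016  11.75134239  89.        ]] [[-14.18442239  -0.84911263  62.        ]]
```

drive_tool(
  rows=[
    [[0.02,-0.007,0],0],
    [[0.04,-0.01,0],0],
    [[0.04,-0.01,0],0],
    [[0.04,0,0],0],
    [[0.04,0,0],0],
    [[0.005,0,0],0],
    [[0,0,0.03],0],
    [[0,0,0.04],0],
    [[0,0,0.025],0],
    [[0,0,0],0],
  ],
)

```text
t: 12.15
tool_pos: [0.6723, -0.0368, 0.2305]
tool_rot: [-3.106, 0.467, 0.02]
contact_force: [-0.7, 0.2, -0.2]
opening: 0.0001
grip_force: 0.0
```

drive_tool(
  rows=[
    [[-0.01,0,0],0],
    [[-0.01,0,0],0],
    [[-0.006,0,0],0],
    [[-0.006,0,0],0],
    [[-0.006,0,0],0],
    [[-0.006,0,0],0],
    [[-0.006,0,0],0],
    [[-0.006,0,0],0],
    [[-0.006,0,0],0],
    [[-0.006,0,0],0],
  ],
)

```text
t: 13.15
tool_pos: [0.6105, -0.0171, 0.2377]
tool_rot: [-3.107, 0.467, 0.001]
contact_force: [-0.3, 0.7, 0.3]
opening: -0.0001
grip_force: 0.0
```

drive_tool(
  rows=[
    [[-0.006,0,0],0],
    [[-0.006,0,0],0],
    [[-0.006,0,0],0],
    [[0,0,0],0],
    [[0,0,0],0],
    [[0,0,-0.02],0],
    [[0,0,-0.03],0],
    [[0,0,-0.03],0],
    [[0,0,-0.02],0],
    [[0,0,0],0],
  ],
)

```text
t: 14.15
tool_pos: [0.5953, -0.0123, 0.3424]
tool_rot: [-3.107, 0.467, -0.012]
contact_force: [0.7, -0.3, 0.1]
opening: -0.0003
grip_force: 0.0
```

```bash
python3 - <<'E'
from h import *
from station import ctrl,vision
w=vision.get_image('top')['image'];im=vision.get_image('scene')['image'];tcp(ctrl.get_obs())
cv2.imwrite('pics/s7.png',np.hstack([cv2.resize(im[130:290,170:390],(440,320),interpolation=2),cv2.resize(w[150:310,180:400],(360,320))]))
E
```

```text
t 14.25 box-frame TCP mm [ 50.8  -2.1 337.6] yaw -17.09 F [-0.6  0.   0.4] open -5.055966119113833e-05
```

View pics/s7.png

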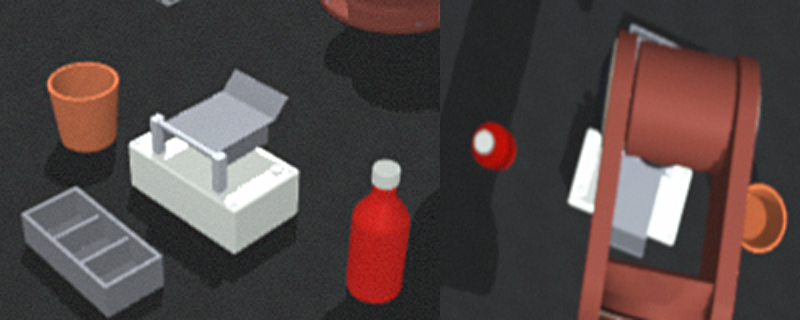

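The picture shows the guard lying level and shut, and the bottle, pot and tray where they were. The gripper is well clear.

```bash
python3 -c "
from station import ctrl
print(ctrl.finish_job())"
```

```text
the job is handed in; nothing more can be done
None
```

The grow light is on: I lifted the guard, pushed the toggle fully left to its stop and let the guard drop shut. I handed the job in at about 14 s, with the bottle, pot and tray untouched.

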